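Blow out a dispensing vial on the air station

ROBOT

A 6-joint arm with a two-finger parallel gripper is mounted at the origin on a cart in front of the work surface, level with it; the furniture and walls round the work are solid. World frame = base frame: x ahead of the robot, y to its left, z up, the work surface at z = 0. Lengths are in mm, angles in rad, forces in N, time in s.
With the tool pointing down it reaches from about 350 to 775 mm from the base axis. Payload 7.3 kg.
Tool frame: the origin (TCP) lies midway between the tips of the shut fingers; the grasp point (between the pads) lies 19 mm behind it (grip_depth is the distance from the TCP to the grasp point, in mm); z points along the fingers, y is the direction in which the jaws open and shut (so a half turn about z gives the same grasp; the last joint's range is limited). The gripper opens to 92 mm and grips with 3 to 60 N. Pads are 19 mm wide; open, the fingers measure 130 mm over their backs; the gripper's body (75 mm by 190 mm) begins 47 mm behind the grasp point.
Start: joints at [0.967, 0.342, 1.524, -0, 1.275, -0.146], TCP at [232.026, 470.966, 226.741] pointing down, gripper open.
Joint ranges: [-2.53, 2.53], [-0.77, 2.02], [0.04, 2.7], [-1, 4.14], [0.28, 2.66], [-3.11, 3.11]. Speed limits (rad/s): [2.57, 2.57, 3.14, 3.14, 3.14, 3.14].

INTERFACE

Orientations are given as [roll, pitch, yaw] about the fixed x, y, z axes, in that order (R = Rz(yaw) Ry(pitch) Rx(roll)).
In Python, from plant import get_obs, capture, close_job, spot_in, silhouettes, mark_of, grip_depth gives the robot as it stands.
- The arm moves only by the tool servo_tool, never from a script. Its arguments are lists of equal length, an entry for each row: "slide": the shift along the tool's x, y, z normalised to -1 to 1, where 1 is 20 cm, a list of three; "rot": the turn, a rotation vector about the tool's x, y, z normalised to -1 to 1, where 1 is pi rad, a list of three; "claw": the finger opening in mm, from 0 to 91.8. A call has 1 to 5 rows; each row is the pose to reach, as a shift and turn from the pose commanded when the call began, along the tool's axes at that moment, turning the shorter way round; what a row does not reach only later rows make up. A row lasts 1/8 s, in which the tool goes at most 62.5 mm and 10.7 degrees, less where a joint would pass 70% of its speed; a pose out of reach is approached as far as the arm can. A call with a number of a shift or a turn outside -1 to 1 is refused whole. A call with a gripper value outside its range is refused whole. The fingers move at their own pace and stop on an object; the grip force is fixed at half the most. Time passes only in rows, so rows that repeat a pose let the fingers close. It gives the time, the measured TCP pose, the force and the opening at its end, in the units of the state.
- get_obs(): the state, without advancing time (a new reading comes with each control period).
- capture(name): name is "side" or "top"; returns a dict with "frame" (384x512x3 uint8, red, green, blue), "depth" (384x512 float32, mm along the optical axis (not along the pixel's ray), 0 where there is no reading), "vertical_fov" (degrees; the focal length in pixels is half the picture's height over the tangent of half this angle, whatever the lens; pixels are square), "cx", "cy" (the principal point, pixels), "D" ([k1, k2, p1, p2, k3] as OpenCV has them; the pictures are not rectified), "position" and "rotation" of the camera in the world. Camera axes: x right, y down, z forward; pixel columns grow to the right and rows downward; lengths in mm; the calibration is good to about 2 mm. A picture is of the moment at which its call begins.
- close_job(): hands the job in, once; it reports no verdict.
Trained networks look in the newest picture that a camera, given by its name, has taken for a name from the list of things; names that differ only in an ending like _2 or _b are one class to them, and where a whole thing is asked for, a point or a joint stands for the part that bears it (a point fixed in the world has none). Each returns a list of dicts, best first, with "confidence" (0 to 1); they miss things now and then, are a little off and sometimes report something else, mostly with a low value. They report only what shows in the picture. A call takes as long as a camera call. They do not tell look-alikes from the thing itself.
- spot_in(query, camera): "box" ([left, top, right, bottom] in pixels, round what is visible of it).
- silhouettes(query, camera): "pixels" (384x512 bool, what is visible of it) and "box" ([left, top, right, bottom] in pixels, round what is visible of it).
- mark_of(query, camera): "xy" ([column, row] in pixels: a listed point, or the origin of a listed thing).
The state is a dict: "time": time; "joint_positions": joint angles; "dq": joint speeds; "tau": joint torques, N m; "tool_pos": TCP position; "tcp_rot": TCP orientation; "contact_force": force on the tool from outside, world axes, zero at the start; "moment": the same for the moment, N m; "grip_width": finger opening in mm.
Only numpy, scipy, OpenCV 4.12 (cv2) and the standard library are available. Lean on these libraries where they do the work, as an engineer would, in place of code of your own. Each camera call takes 0.05 s, during which the arm holds its last target. There are 200 camera calls.

TASK

Blow the dust out of the tall empty vial before it is filled: first turn the air station's valve lever to half open (45 degrees) and leave it there, then take the tall one of the three empty vials on the pan and, keeping it mouth down, press it over the sprung nozzle until its rim sits on the fixed seat ring. Finish while still holding the vial pressed down on the seat with a steady, moderate push (do not let go), and leave the other empty vials standing where they are.

Things in the scene. Friction and masses are not known exactly. Their poses are not given: they have to be found in the camera images.
- valve_lever (a joint): lever angle of the ball valve (rad): 0 = shut, lever across the pipe, pointing to the station's front (-x); 1.571 = wide open, along the pipe, to the station's -y; half open 0.785. Grows anticlockwise from above. Vertical stem; stays where left (friction 0.1 N m); starts shut or a little open. A fixed disc below has long marks at 0, 45, 90 degrees, short ones between
- valve_axis (a point): point on the lever's vertical turning axis, at the height of the middle of its black grip (71 mm above the worktop)
- lever_grip (a point): middle of the lever's black grip, 64 mm out from the turning axis; the grip is a bar 52 mm long (along the lever), 12 mm wide and 18 mm high (from 62 to 80 mm above the worktop), free at both sides and above, with 50 mm of free height under it
- station: the fixed air station: base plate 200 x 270 mm, 12 mm high; small grey pump (80 x 160 mm, top 74 mm above the worktop) at the back, pipe along its y, ball valve at its right, blow-out head at its left (75 mm to either side). Origin on the worktop midway between valve and head; x to its back, y from valve to head, z up
- seat_centre (a point): centre of the fixed seat ring's top face on the blow-out head, 60 mm above the worktop. This face is the hard stop for a vial's rim; a moderate push leaves about 3 to 20 N on it beyond the spring's 9 N, over 30 N is too hard
- seat_ring: the fixed steel seat ring on the head, outer diameter 52 mm, inner 26 mm, slotted crosswise for the plunger's arms; origin on the axis 8 mm below the ring's top face
- plunger (a joint): how far the sprung white plunger is pressed down (m). At 0 its four arms (54 mm across, on them the vial's rim lands) stand 12 mm above the seat ring; at 0.012 they are sunk level with it. Its cone nozzle, 25 mm across at the foot, 8 mm at the tip, stands 28 mm above the arms and moves with them. The spring pushes back 3 N at first, 9 N at 0.012
- tall_vial: the vial to blow out: empty amber vial standing mouth down on the pan, 86 mm tall, body diameter 35 mm, lip at the mouth 38 mm across and 12 mm high, mouth 32 mm across inside, about 25 g. Origin at the centre of its mouth (lower end), z up to its closed end
- short_vial: another empty vial mouth down on the pan, same diameter but only 56 mm tall; origin at the centre of its mouth. Leave it standing
- narrow_vial: a third empty vial mouth down on the pan, 27 mm body diameter, 50 mm tall; origin at the centre of its mouth. Leave it standing
- pan: fixed sheet pan 378 x 225 mm (long along its x), rim 22 mm high, floor 2 mm above the worktop; origin under its centre. The three vials stand in a row along its x, at least 70 mm apart (centres), in any order
Mind the look-alikes: they are no part of the job. Leave any turquoise look-alike of the tall_vial alone. What is shaped like the narrow_vial but pink is not meant.

How it is judged:
By the outcome, as a careful person would: the job done as asked, in the order asked, and still so for the second after the job is handed in, while the arm keeps its last pose, push and grip.
It also fails if it takes over 64 s, if anything falls off the work surface, if the arm or the gripper's body presses on something with over 40 N, if the wrist force passes 120 N, or if a joint passes its speed limit or range.

## Working session

There is one attempt and no reset: what is moved stays moved. The work goes in short steps, Python scripts to look and compute and a tool call to move; the robot and the scene stay as the last step left them, time stands still between calls to the robot, and variables do not carry over. Pictures are saved under pics/ and viewed, about 8 in all and at most 12, crops included, and the job is handed in when it is done.

Besides the shell and the picture viewer there is one more tool, called after "Call:" as name(argument=value, ...), one argument or row to a line, values as JSON. servo_tool: Moves the arm, as the interface text tells. Scaled input: -1 to 1 covers 20 cm each way for a shift and pi rad each way for a turn. Its arguments: {"type":"object","properties":{"slide":{"type":"array","items":{"type":"array","items":{"type":"number"}}},"rot":{"type":"array","items":{"type":"array","items":{"type":"number"}}},"claw":{"type":"array","items":{"type":"number"}}},"required":["slide","rot","claw"]}

```bash
mkdir -p pics; ls; cat > h.py <<'E'
import numpy as np, cv2
from plant import *
def K(c):
    f=c["frame"].shape[0]/2/np.tan(np.radians(c["vertical_fov"])/2)
    return np.array([[f,0,c["cx"]],[0,f,c["cy"]],[0,0,1.]])
def ray(c,uv):
    p=cv2.undistortPoints(np.array(uv,float).reshape(-1,1,2),K(c),np.array(c["D"],float)).reshape(-1,2)
    d=np.c_[p,np.ones(len(p))]@np.array(c["rotation"]).T
    return np.array(c["position"]),d
def atz(c,uv,z):
    o,d=ray(c,uv); return o+d*((z-o[2])/d[:,2])[:,None]
def tri(c1,u1,c2,u2):
    o1,d1=ray(c1,u1);o2,d2=ray(c2,u2);d1=d1[0];d2=d2[0]
    s=np.linalg.lstsq(np.c_[d1,-d2],o2-o1,rcond=None)[0]
    a=o1+s[0]*d1;b=o2+s[1]*d2
    return (a+b)/2,np.linalg.norm(a-b)
def proj(c,P):
    R=np.array(c["rotation"]).T
    return cv2.projectPoints(np.array(P,float).reshape(-1,1,3),cv2.Rodrigues(R)[0],-R@np.array(c["position"]),K(c),np.array(c["D"],float))[0].reshape(-1,2)
def cloud(c,mask):
    v,u=np.nonzero(mask&(c["depth"]>0)); o,d=ray(c,np.c_[u,v]); return o+d*c["depth"][v,u][:,None]
E
python3 - <<'E'
from h import *
np.set_printoptions(precision=1,suppress=True)
o=get_obs();print(o)
cs={n:capture(n) for n in("side","top")}
for n,c in cs.items():
    print(n,c["position"],np.array(c["rotation"]).tolist(),c["vertical_fov"],c["D"])
    cv2.imwrite(f"pics/{n}0.png",c["frame"][:,:,::-1])
for q in["valve_axis","lever_grip","seat_centre","seat_ring","station","tall_vial","short_vial","narrow_vial","pan"]:
    for n in cs:
        print(q,n,[(np.round(m["xy"],1).tolist(),round(m["confidence"],2)) for m in mark_of(q,n)][:5])
E
```

```text
pics
{'time': 0.0, 'joint_positions': array([ 1. ,  0.3,  1.5, -0. ,  1.3, -0.1]), 'dq': array([ 0.,  0., -0.,  0., -0., -0.]), 'tau': array([  0. , -43.1, -24.4,   0.1,   0.1,  -0. ]), 'tool_pos': array([231.8, 470.6, 226.1]), 'tcp_rot': array([-3.1, -0. ,  2.7]), 'contact_force': array([-1.1,  0.2, -0.2]), 'moment': array([-0., -0., -0.]), 'grip_width': 91.745038244677}
side [ 251.1 -841.6  463.3] [-1.9564847159327243, 0.0009094802862759099, -0.2892370331652514] 49.04316684365391 [-0.1  0.   0.   0.   0. ]
top [464.7  53.8 939.4] [-3.080608238204082, -0.01388857874799565, -1.550848070527554] 57.56817077487693 [-0.1  0.   0.   0.   0. ]
valve_axis side [([293.9, 243.8], 0.75)]
valve_axis top [([343.8, 195.0], 0.61), ([286.4, 179.7], 0.47)]
lever_grip side [([261.4, 253.9], 0.94)]
lever_grip top [([341.6, 217.3], 0.75)]
seat_centre side [([283.7, 219.3], 0.47)]
seat_centre top [([287.0, 182.2], 0.49)]
seat_ring side [([223.7, 193.5], 0.71)]
seat_ring top [([282.8, 182.9], 0.52)]
station side [([287.7, 260.3], 0.72)]
station top [([311.6, 194.0], 0.68)]
tall_vial side [([321.8, 212.9], 0.81)]
tall_vial top [([229.5, 122.0], 0.69), ([122.6, 201.0], 0.64)]
short_vial side [([239.1, 205.5], 0.82)]
short_vial top [([198.7, 202.4], 0.67)]
narrow_vial side [([222.4, 194.2], 0.74), ([173.0, 217.2], 0.69)]
narrow_vial top [([205.4, 267.6], 0.51), ([155.4, 204.9], 0.46)]
pan side [([224.1, 192.6], 0.88)]
pan top [([149.8, 203.5], 0.7)]
```

```bash
cat >> h.py <<'E'
from scipy.spatial.transform import Rotation as Rot
_cap=capture
def capture(n):
    c=dict(_cap(n)); c["rotation"]=Rot.from_euler("xyz",c["rotation"]).as_matrix(); return c
E
python3 - <<'E'
import cv2,numpy as np
a=cv2.imread("pics/side0.png");b=cv2.imread("pics/top0.png")
cv2.imwrite("pics/side0b.png",cv2.resize(a,(800,600),interpolation=2));cv2.imwrite("pics/top0b.png",cv2.resize(b,(800,600),interpolation=2))
E
```

```text
(no output)
```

View pics/side0b.png

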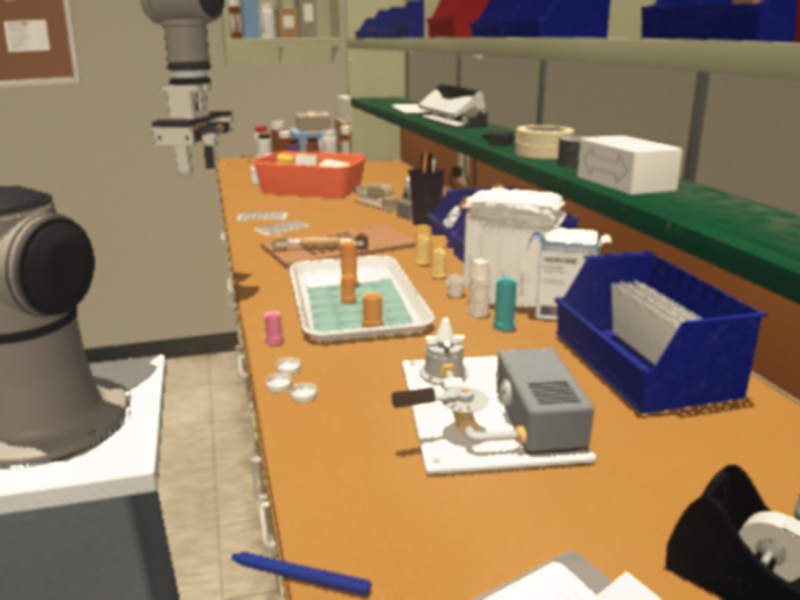

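View pics/top0b.png

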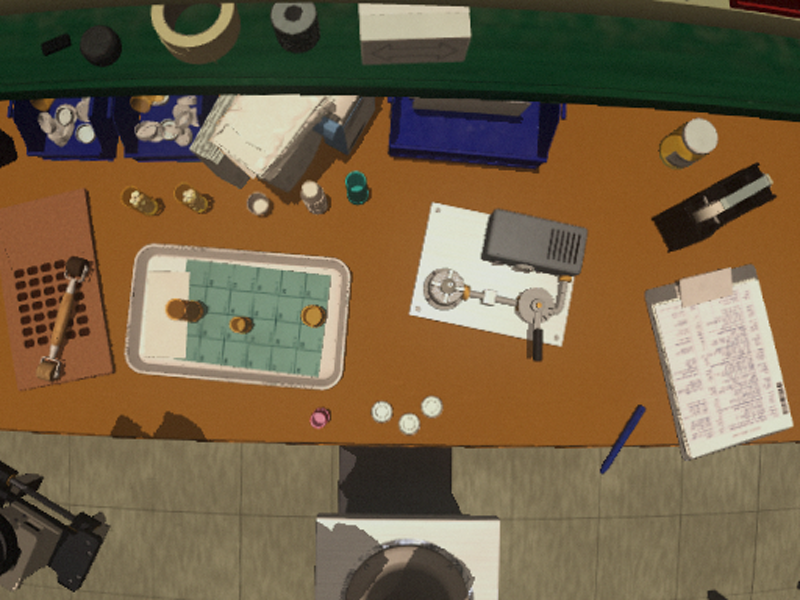

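Side (800-scale): tall vial at (348,250), far in the pan, with the narrow one in front of it at (348,290); short at (372,308). The turquoise look-alike is at (505,305), the pink one at (273,328). Top: tall (185,310), narrow (241,325), short (313,317); station with head (446,290), valve (537,303), lever pointing down to (537,345).

```bash
python3 - <<'E'
from h import *
np.set_printoptions(precision=1,suppress=True)
t=capture("top");s=capture("side")
C=cloud(t,np.ones((384,512),bool))
S=cloud(s,np.ones((384,512),bool))
def circ(P,name):
    if len(P)<4: print(name,"few",len(P));return
    (c,r)=cv2.minEnclosingCircle(P[:,:2].astype(np.float32)); print(name,len(P),"mean",P.mean(0),"circ",np.array(c),r,"zmed",np.median(P[:,2]))
def near(C,p,r): return C[np.hypot(*(C[:,:2]-p[:2]).T)<r]
k=1.5625
for n,uv,zt in[("tall",(178,309),88),("narrow",(240,324),52),("short",(313,316),58),("head",(446,290),72),("valve",(537,303),71),("grip",(537,345),71)]:
    p=atz(t,[[uv[0]/k,uv[1]/k]],zt)[0]; print(n,"guess",p)
    P=near(C,p,45)
    if n in("tall","narrow","short"):
        P=P[P[:,2]>25]; zt=np.percentile(P[:,2],90); circ(P[P[:,2]>zt-6],n+" top")
        Q=near(S,p,45);Q=Q[Q[:,2]>25]; 
        if len(Q): print(" side zmax",np.percentile(Q[:,2],95),Q.mean(0))
    elif n=="head":
        for a,b in((45,66),(66,78),(78,110)): circ(near(P,p,32)[(lambda z:(z>a)&(z<b))(near(P,p,32)[:,2])],f"head {a}-{b}")
    else:
        P=P[P[:,2]>60];circ(P,n)
for q in["valve_axis","lever_grip","seat_centre"]:
    a=mark_of(q,"top");b=mark_of(q,"side")
    for m in a[:2]:
        for w in b[:2]: print(q,tri(t,m["xy"],s,w["xy"]),m["confidence"],w["confidence"],np.round(m["xy"],1))
# silhouette of lever: dark pixels
for n,c in(("top",t),("side",s)):
    for m in silhouettes("lever_grip",n)[:2]: print(n,"lever sil",m["box"],m["confidence"])
x=t["frame"][165:245,255:385];y=s["frame"][195:310,230:390]
cv2.imwrite("pics/c1.png",np.vstack([cv2.resize(x,(650,400),interpolation=cv2.INTER_CUBIC)])[:,:,::-1])
E
```

```text
tall guess [499.2 374.3  88. ]
tall top 156 mean [499.9 378.9  87.1] circ [499.7 380.3] 17.942142486572266 zmed 87.2407485361951
 side zmax 87.45632092051972 [496.6 367.7  60.5]
narrow guess [478.4 283.3  52. ]
narrow top 87 mean [478.1 288.2  51.4] circ [478.5 288.2] 13.501338005065918 zmed 51.37610926916932
 side zmax 51.82530620805268 [474.9 279.7  40.5]
short guess [493.9 163.3  58. ]
short top 145 mean [495.2 167.3  57.4] circ [495.1 167.8] 17.37000274658203 zmed 57.30894961622528
 side zmax 57.55026651199638 [491.8 156.3  44.8]
head guess [539.3 -49.5  72. ]
head 45-66 225 mean [543.9 -50.2  57.9] circ [546.5 -52.4] 27.61962890625 zmed 59.04522234770718
head 66-78 71 mean [544.4 -51.   72.8] circ [545.9 -52.2] 26.825927734375 zmed 72.54625808123217
head 78-110 61 mean [545.9 -51.3  88.7] circ [547.3 -52.6] 10.873688697814941 zmed 88.2441580879937
valve guess [ 521.6 -197.6   71. ]
valve 207 mean [ 513.3 -198.2   65.3] circ [ 512.7 -199.5] 34.822505950927734 zmed 65.60563320907738
grip guess [ 454.  -197.9   71. ]
grip 167 mean [ 463.  -196.5   74.1] circ [ 463.8 -199.1] 35.3271
[... 169 characters left out ...]
 152.2]), np.float64(91.9960579232388)) 0.7 0.39 [342.9 195. ]
valve_axis (array([ 534.3, -124. ,   28.7]), np.float64(12.94667746865233)) 0.58 0.85 [310.8 191.8]
valve_axis (array([480.9, -95.1, 120.9]), np.float64(83.13019533820015)) 0.58 0.39 [310.8 191.8]
lever_grip (array([ 447. , -197.7,   60.4]), np.float64(7.415156166010645)) 0.61 0.7 [342.8 222.1]
lever_grip (array([ 498.4, -113.5,    7.2]), np.float64(58.26224025897322)) 0.35 0.7 [308.8 192.8]
seat_centre (array([550.5, -54.2,  52.2]), np.float64(3.393027909856797)) 0.53 0.53 [286.6 181.3]
top lever sil [258.7, 129.9, 380.6, 230.9] 0.55
top lever sil [340.4, 192.2, 348.4, 231.7] 0.54
side lever sil [247.7, 249.0, 301.7, 261.1] 0.72
```

View pics/c1.png

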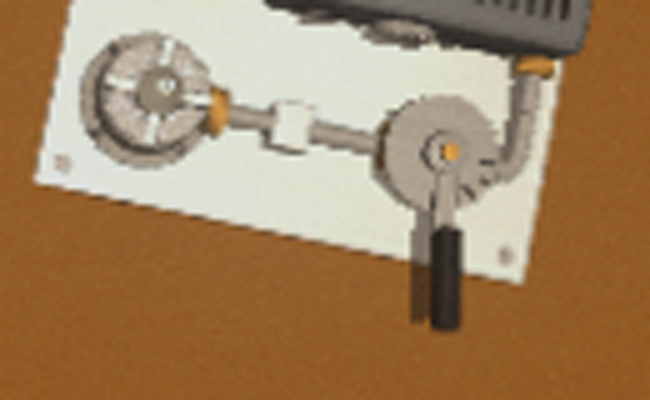

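The crop shows the head at full-frame (287,182), the valve axis at (343,195), the black grip at (344,221) and disc marks to the lever's right. The tall vial is the one at (183,310): its top measures 87 mm with an 18 mm radius, it is amber, and it is in the pan. Next I'll fit the station yaw and the lever.

```bash
cat > lever.py <<'E'
from h import *
def fit(view=False):
    t=capture("top"); D=t["depth"]; v,u=np.nonzero(D>0)
    o,d=ray(t,np.c_[u,v]); P=o+d*D[v,u][:,None]; F=t["frame"][v,u].astype(int)
    plate=(abs(P[:,2]-12)<3)&(F.min(1)>150)&(np.hypot(P[:,0]-550,P[:,1]+125)<190)
    r=cv2.minAreaRect(P[plate,:2].astype(np.float32))
    dark=(P[:,2]>66)&(P[:,2]<84)&(F.max(1)<70)&(np.hypot(P[:,0]-521,P[:,1]+197)<105)&(P[:,0]<525)
    L=P[dark]; L=L[L[:,2]>74]
    vx,vy,x0,y0=cv2.fitLine(L[:,:2].astype(np.float32),cv2.DIST_HUBER,0,.01,.01).ravel()
    return t,P,F,r,L,(vx,vy,x0,y0)
if __name__=="__main__":
    np.set_printoptions(precision=1,suppress=True)
    t,P,F,r,L,l=fit()
    print("plate rect",r)
    print("grip n",len(L),L.mean(0),L.min(0),L.max(0),"dir",l,"ang",np.degrees(np.arctan2(l[1],l[0])))
    print("disc/axis", atz(t,[[343.4,195.4]],78)[0])
    q=P[(np.hypot(P[:,0]-518,P[:,1]+197)<9)&(P[:,2]>60)];print(q.mean(0),q[:,2].max(),len(q))
    q=P[(np.hypot(P[:,0]-518,P[:,1]+197)<36)&(P[:,2]>40)&(P[:,2]<66)];print("disc",q.mean(0),cv2.minEnclosingCircle(q[:,:2].astype(np.float32)),np.median(q[:,2]))
E
python3 lever.py
```

```text
plate rect ((575.3788452148438, -143.5460205078125), (267.87237548828125, 198.6045379638672), 79.22560119628906)
grip n 93 [ 454.8 -196.8   78.5] [ 431.2 -202.4   74.1] [ 478.6 -191.6   82.7] dir (np.float32(0.9999911), np.float32(-0.004209588), np.float32(454.9197), np.float32(-196.49289)) ang -0.24119233
disc/axis [ 517.4 -194.8   78. ]
[ 518.2 -196.1   69.9] 74.90786143903631 40
disc [ 520.4 -197.9   59.1] ((518.9624633789062, -199.09593200683594), 30.50334358215332) 59.15420216217501
```

```bash
cat > go.py <<'E'
import sys
from h import *
def plan(*tg):
    """tg: (x,y,z,yaw) of the TCP, tool down; relative to the present pose"""
    o=get_obs(); R0=Rot.from_euler("xyz",o["tcp_rot"]); p0=np.array(o["tool_pos"])
    print("t",round(o["time"],2),"pos",np.round(p0,1),"rpy",np.round(o["tcp_rot"],4),"F",np.round(o["contact_force"],1),"w",round(o["grip_width"],1),"q",np.round(o["joint_positions"],2))
    for x,y,z,w in tg:
        d=R0.inv().apply(np.array([x,y,z])-p0)
        r=(R0.inv()*Rot.from_euler("xyz",[np.pi,0,w])).as_rotvec()
        print("slide",np.round(d/200,4).tolist(),"rot",np.round(r/np.pi,4).tolist())
if __name__=="__main__":
    plan(*[tuple(map(float,a.split(","))) for a in sys.argv[1:]])
E
python3 go.py 350,300,240,2.85 
```

```text
t 1.55 pos [232.  471.  226.7] rpy [3.1415 0.     2.6838] F [-0.2  0.4  0.5] w 91.8 q [ 0.97  0.34  1.52 -0.    1.28 -0.15]
slide [-0.9068, -0.5061, -0.0664] rot [0.0, 0.0, -0.0529]
```

Call:
servo_tool(
  slide=[
    [-0.9, -0.5, -0.066],
    [-0.9, -0.5, -0.066],
    [-0.9, -0.5, -0.066],
    [-0.9, -0.5, -0.066],
    [-0.9, -0.5, -0.066],
  ],
  rot=[
    [0, 0, -0.053],
    [0, 0, -0.053],
    [0, 0, -0.053],
    [0, 0, -0.053],
    [0, 0, -0.053],
  ],
  claw=[45, 45, 45, 45, 45],
)

```text
time: 2.17
tool_pos: [350.2, 300.7, 240.2]
tcp_rot: [3.141, 0.0, 2.847]
contact_force: [0.0, 0.9, 0.1]
grip_width: 47.6
```

```bash
python3 go.py 410,120,220,3.0
```

```text
t 2.17 pos [350.2 300.7 240.2] rpy [3.1411e+00 5.0000e-04 2.8472e+00] F [0.  0.9 0.1] w 47.6 q [ 0.54  0.21  1.67  0.    1.26 -0.73]
slide [-0.5483, -0.7779, 0.1008] rot [0.0002, 0.0002, -0.0486]
```

Call:
servo_tool(
  slide=[
    [-0.55, -0.78, 0.1],
    [-0.55, -0.78, 0.1],
    [-0.55, -0.78, 0.1],
    [-0.55, -0.78, 0.1],
    [-0.55, -0.78, 0.1],
  ],
  rot=[
    [0, 0, -0.0486],
    [0, 0, -0.0486],
    [0, 0, -0.0486],
    [0, 0, -0.0486],
    [0, 0, -0.0486],
  ],
  claw=[45, 45, 45, 45, 45],
)

```text
time: 2.8
tool_pos: [409.7, 121.3, 219.9]
tcp_rot: [3.141, -0.0, 3.002]
contact_force: [-0.6, -0.2, 0.2]
grip_width: 45.4
```

```bash
python3 go.py 440,-50,190,3.1416
```

```text
t 2.8 pos [409.7 121.3 219.9] rpy [ 3.1410e+00 -5.0000e-04  3.0023e+00] F [-0.6 -0.2  0.2] w 45.4 q [ 0.11  0.17  1.78  0.    1.19 -1.32]
slide [-0.2689, -0.8274, 0.1486] rot [0.0002, -0.0001, -0.0443]
```

Call:
servo_tool(
  slide=[
    [-0.27, -0.83, 0.15],
    [-0.27, -0.83, 0.15],
    [-0.27, -0.83, 0.15],
    [-0.27, -0.83, 0.15],
    [-0.27, -0.83, 0.15],
  ],
  rot=[
    [0, 0, -0.0443],
    [0, 0, -0.0443],
    [0, 0, -0.0443],
    [0, 0, -0.0443],
    [0, 0, -0.0443],
  ],
  claw=[45, 45, 45, 45, 45],
)

```text
time: 3.42
tool_pos: [440.5, -49.3, 190.0]
tcp_rot: [3.141, -0.0, -3.139]
contact_force: [0.8, 0.2, 0.0]
grip_width: 44.8
```

```bash
python3 go.py 455,-196.7,130,3.1416
```

```text
t 3.42 pos [440.5 -49.3 190. ] rpy [ 3.1407e+00 -2.0000e-04 -3.1395e+00] F [0.8 0.2 0. ] w 44.8 q [-0.29  0.23  1.79  0.    1.12 -1.86]
slide [-0.0712, -0.7372, 0.2992] rot [0.0003, -0.0001, 0.0007]
```

Call:
servo_tool(
  slide=[
    [-0.071, -0.737, 0.3],
    [-0.071, -0.737, 0.3],
    [-0.071, -0.737, 0.3],
    [-0.071, -0.737, 0.3],
    [-0.071, -0.737, 0.3],
  ],
  rot=[
    [0, 0, 0],
    [0, 0, 0],
    [0, 0, 0],
    [0, 0, 0],
    [0, 0, 0],
  ],
  claw=[45, 45, 45, 45, 45],
)

```text
time: 4.05
tool_pos: [455.1, -196.5, 130.3]
tcp_rot: [3.141, 0.0, -3.139]
contact_force: [0.1, -0.7, 0.1]
grip_width: 45.3
```

```bash
python3 go.py 455,-196.7,52,3.1416
python3 - <<'E'
from h import *
s=capture("side");y=s["frame"][170:300,220:380]
cv2.imwrite("pics/s2.png",cv2.resize(y,(800,600*650//600),interpolation=cv2.INTER_CUBIC)[:600,:,::-1])
E
```

```text
t 4.05 pos [ 455.1 -196.5  130.3] rpy [ 3.1410e+00  2.0000e-04 -3.1388e+00] F [ 0.1 -0.7  0.1] w 45.3 q [-0.56  0.39  1.74  0.    1.01 -2.14]
slide [0.0008, -0.0014, 0.3916] rot [0.0002, 0.0001, 0.0009]
```

View pics/s2.png

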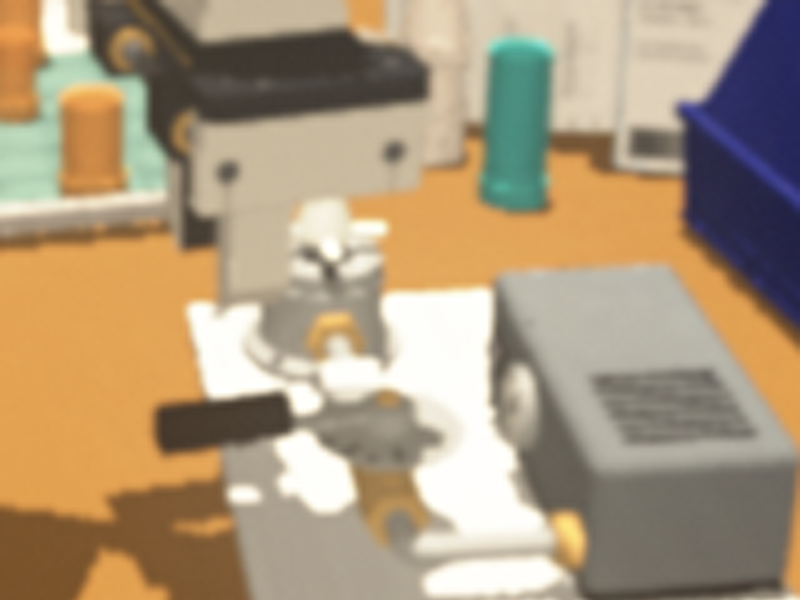

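```bash
python3 - <<'E'
from h import *
s=capture("side")
P=[[455,-196.7,130],[455,-219,130],[455,-196.7,78],[429,-196.7,71],[481,-196.7,71],[546.5,-52.4,100]]
print(np.round((proj(s,P)-[220,170])*5,0))
E
```

```text
[[225. 270.]
 [244. 297.]
 [224. 397.]
 [156. 424.]
 [291. 404.]
 [326. 165.]]
```

The side crop shows the grip at crop (157–291, 420), where I projected it, with the open jaws above it. I'll descend.

Call:
servo_tool(
  slide=[
    [0, 0, 0.2],
    [0, 0, 0.39],
    [0, 0, 0.39],
    [0, 0, 0.39],
  ],
  rot=[
    [0, 0, 0],
    [0, 0, 0],
    [0, 0, 0],
    [0, 0, 0],
  ],
  claw=[45, 45, 45, 45],
)

```text
time: 4.65
tool_pos: [455.6, -198.4, 53.4]
tcp_rot: [-3.141, 0.002, -3.14]
contact_force: [-0.8, 0.3, -0.0]
grip_width: 45.2
```

Call:
servo_tool(
  slide=[
    [0, 0, 0],
    [0, 0, 0],
    [0, 0, 0],
    [0, 0, 0],
    [0, 0, 0],
  ],
  rot=[
    [0, 0, 0],
    [0, 0, 0],
    [0, 0, 0],
    [0, 0, 0],
    [0, 0, 0],
  ],
  claw=[20, 10, 8, 8, 8],
)

```text
time: 5.28
tool_pos: [454.7, -198.8, 52.1]
tcp_rot: [-3.141, 0.0, -3.141]
contact_force: [-1.9, -0.9, 3.1]
grip_width: 11.3
```

```bash
python3 - <<'E'
from go import *
a=np.radians(180-10.9+np.array([10.7,19.5,28,36.5,45]))
A=np.array([518.8,-196.8])
o=get_obs()["tool_pos"]; r=np.hypot(*(o[:2]-A)); print(r)
plan(*[(A[0]+r*np.cos(t),A[1]+r*np.sin(t),o[2],np.pi+t-a[0]) for t in a])
E
```

```text
64.09686418207761
t 5.28 pos [ 454.7 -198.8   52.1] rpy [-3.1414e+00  3.0000e-04 -3.1413e+00] F [-1.9 -0.9  3.1] w 11.3 q [-0.57  0.51  1.82 -0.    0.81 -2.14]
slide [0.0001, 0.0109, -0.0] rot [-0.0001, 0.0001, 0.0001]
slide [-0.0034, -0.0382, 0.0] rot [-0.0001, 0.0001, -0.0488]
slide [-0.014, -0.0845, 0.0] rot [-0.0001, 0.0001, -0.096]
slide [-0.0313, -0.1287, 0.0] rot [-0.0001, 0.0001, -0.1432]
slide [-0.0549, -0.1699, 0.0] rot [-0.0001, 0.0001, -0.1905]
```

Call:
servo_tool(
  slide=[
    [-0.0034, -0.038, 0],
    [-0.014, -0.0845, 0],
    [-0.031, -0.1287, 0],
    [-0.055, -0.17, 0],
    [-0.055, -0.17, 0],
  ],
  rot=[
    [0, 0, -0.0488],
    [0, 0, -0.096],
    [0, 0, -0.1432],
    [0, 0, -0.1905],
    [0, 0, -0.1905],
  ],
  claw=[8, 8, 8, 8, 8],
)

```text
time: 5.9
tool_pos: [465.6, -234.7, 52.2]
tcp_rot: [-3.14, -0.001, -2.541]
contact_force: [-4.8, -7.9, 2.4]
grip_width: 11.7
```

```bash
python3 - <<'E'
from go import *
A=np.array([518.8,-196.8]);t=np.radians(180-10.9+45)
o=get_obs()["tool_pos"]; d=o[:2]-A; print(np.hypot(*d),np.degrees(np.arctan2(d[1],d[0]))%360)
plan((A[0]+64*np.cos(t),A[1]+64*np.sin(t),52,np.pi+np.radians(34.1)))
E
```

```text
65.35025508196351 215.48749582522925
t 5.9 pos [ 465.6 -234.7   52.2] rpy [-3.1396e+00 -1.3000e-03 -2.5415e+00] F [-4.8 -7.9  2.4] w 11.7 q [-0.61  0.54  1.75 -0.    0.85 -2.78]
slide [-0.0067, 0.0079, 0.0007] rot [-0.0006, -0.0004, 0.0016]
```

Call:
servo_tool(
  slide=[
    [0, 0, 0],
    [0, 0, 0],
    [0, 0, 0],
    [0, 0, 0],
    [0, 0, 0],
  ],
  rot=[
    [0, 0, 0],
    [0, 0, 0],
    [0, 0, 0],
    [0, 0, 0],
    [0, 0, 0],
  ],
  claw=[40, 40, 40, 40, 40],
)

```text
time: 6.52
tool_pos: [465.7, -232.4, 51.9]
tcp_rot: [3.141, 0.0, -2.542]
contact_force: [-0.2, -0.4, -0.9]
grip_width: 39.9
```

Call:
servo_tool(
  slide=[
    [0, 0, -0.2],
    [0, 0, -0.4],
    [-0.3, 0.3, -0.6],
    [-0.7, 0.7, -0.6],
    [-0.7, 0.7, -0.6],
  ],
  rot=[
    [0, 0, 0],
    [0, 0, 0],
    [0, 0, 0],
    [0, 0, 0],
    [0, 0, 0],
  ],
  claw=[45, 45, 45, 45, 45],
)

```text
time: 7.15
tool_pos: [499.5, -53.1, 171.0]
tcp_rot: [-3.141, 0.001, -2.543]
contact_force: [0.3, 0.7, -0.1]
grip_width: 45.1
```

```bash
python3 go.py; python3 lever.py; python3 - <<'E'
from h import *
t=capture("top")
x=t["frame"][165:245,255:385]
cv2.imwrite("pics/c3.png",cv2.resize(x,(780,480),interpolation=cv2.INTER_CUBIC)[:,:,::-1])
E
```

```text
t 7.15 pos [499.5 -53.1 171. ] rpy [-3.1407e+00  1.0000e-03 -2.5435e+00] F [ 0.3  0.7 -0.1] w 45.1 q [-0.26  0.35  1.67  0.    1.11 -2.43]Traceback (most recent call last):
  File "lever.py", line 13, in <module>
    t,P,F,r,L,l=fit()
                ~~~^^
  File "lever.py", line 9, in fit
    vx,vy,x0,y0=cv2.fitLine(L[:,:2].astype(np.float32),cv2.DIST_HUBER,0,.01,.01).ravel()
                ~~~~~~~~~~~^^^^^^^^^^^^^^^^^^^^^^^^^^^^^^^^^^^^^^^^^^^^^^^^^^^^^
cv2.error: OpenCV(4.12.0) /io/opencv/modules/imgproc/src/linefit.cpp:50: error: (-215:Assertion failed) count > 0 in function 'fitLine2D_wods'
```

View pics/c3.png

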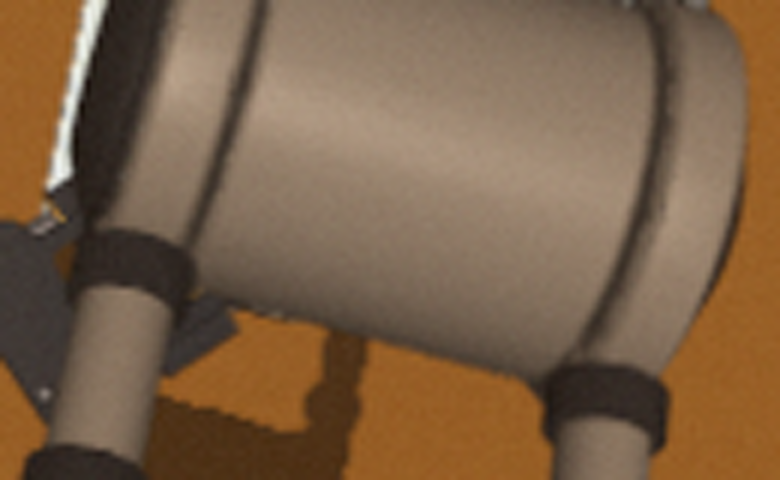

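The arm hides the station. I'll move on toward the vial and check the lever then.

```bash
python3 go.py 450,100,190,1.5708
```

```text
t 7.25 pos [499.8 -49.5 171.1] rpy [ 3.1413e+00  2.1000e-03 -2.5363e+00] F [ 0.6 -0.5  0. ] w 44.9 q [-0.25  0.35  1.67  0.    1.11 -2.43]
slide [-0.2206, 0.7563, -0.0937] rot [0.0008, 0.0003, 0.6927]
```

Call:
servo_tool(
  slide=[
    [-0.22, 0.756, -0.094],
    [-0.22, 0.756, -0.094],
    [-0.22, 0.756, -0.094],
    [-0.22, 0.756, -0.094],
    [-0.22, 0.756, -0.094],
  ],
  rot=[
    [0, 0, 0.69],
    [0, 0, 0.69],
    [0, 0, 0.69],
    [0, 0, 0.69],
    [0, 0, 0.69],
  ],
  claw=[60, 60, 60, 60, 60],
)

```text
time: 7.88
tool_pos: [450.2, 95.0, 189.2]
tcp_rot: [-3.141, 0.0, 2.837]
contact_force: [-0.5, -0.9, -0.6]
grip_width: 59.9
```

```bash
python3 go.py 480,270,190,1.5708
```

```text
t 7.88 pos [450.2  95.  189.2] rpy [-3.1414e+00  3.0000e-04  2.8372e+00] F [-0.5 -0.9 -0.6] w 59.9 q [ 0.04  0.26  1.75 -0.    1.13 -1.23]
slide [0.12, 0.8796, -0.0042] rot [0.0, 0.0001, 0.4031]
```

Call:
servo_tool(
  slide=[
    [0.12, 0.88, 0],
    [0.12, 0.88, 0],
    [0.12, 0.88, 0],
    [0.12, 0.88, 0],
    [0.12, 0.88, 0],
  ],
  rot=[
    [0, 0, 0.4],
    [0, 0, 0.4],
    [0, 0, 0.4],
    [0, 0, 0.4],
    [0, 0, 0.4],
  ],
  claw=[60, 60, 60, 60, 60],
)

```text
time: 8.5
tool_pos: [479.4, 270.7, 188.5]
tcp_rot: [-3.141, 0.0, 1.956]
contact_force: [0.2, -0.1, 0.8]
grip_width: 60.0
```

```bash
python3 go.py 499.8,379.5,190,1.5708; python3 lever.py; python3 - <<'E'
from h import *
t=capture("top")
x=t["frame"][165:245,255:385]
cv2.imwrite("pics/c4.png",cv2.resize(x,(780,480),interpolation=cv2.INTER_CUBIC)[:,:,::-1])
E
```

```text
t 8.5 pos [479.4 270.7 188.5] rpy [-3.1409e+00  2.0000e-04  1.9560e+00] F [ 0.2 -0.1  0.8] w 60.0 q [ 0.37  0.42  1.51 -0.    1.21 -0.01]
slide [0.4658, 0.2989, -0.0076] rot [-0.0002, 0.0001, 0.1226]
plate rect ((575.375244140625, -143.3551788330078), (268.3132629394531, 199.11138916015625), 79.2685775756836)
grip n 86 [ 465.3 -233.2   78.8] [ 444.3 -249.6   74.1] [ 486.5 -217.8   82.5] dir (np.float32(0.8158717), np.float32(0.57823294), np.float32(466.23322), np.float32(-232.60213)) ang 35.326355
disc/axis [ 517.4 -194.8   78. ]
[ 518.  -196.1   69.8] 76.49341532563415 41
disc [ 519.8 -197.2   59. ] ((518.0968017578125, -195.40573120117188), 33.5230827331543) 59.200638822230644
```

View pics/c4.png

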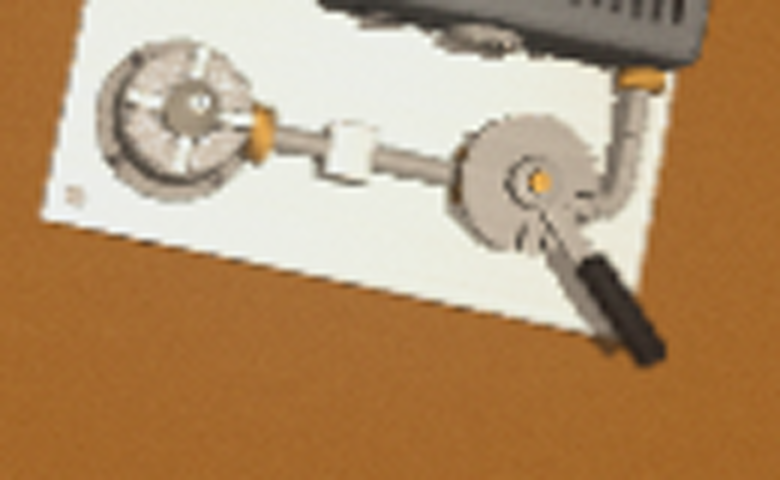

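The lever reads 214.3–215.3° in world axes against the station's front at 169.2°, so it's about 45.5° open, and the crop shows it midway along the disc marks. Next the vial; candidates in the top view (800-scale) are tall (183,310), narrow (241,325), short (313,317), turquoise (357,188). The amber one with its top at 87 mm is the one meant.

```bash
python3 - <<'E'
from h import *
s=capture("side")
print(np.round((proj(s,[[499.8,380,88],[499.8,380,2],[478,288,52],[495,168,58]])-[180,120])*6.66))
x=s["frame"][120:220,180:300]
cv2.imwrite("pics/c5.png",cv2.resize(x,(720,600),interpolation=cv2.INTER_CUBIC)[:,:,::-1])
E
```

```text
[[284. 231.]
 [290. 406.]
 [282. 374.]
 [387. 453.]]
```

View pics/c5.png

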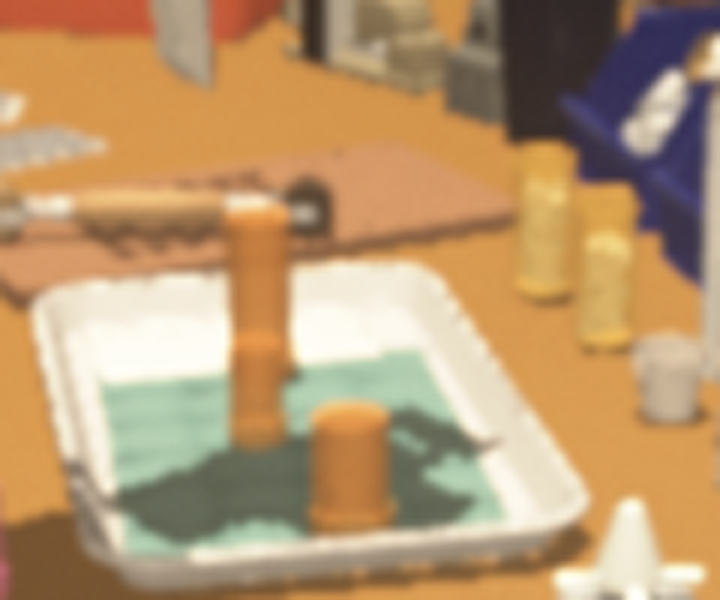

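Call:
servo_tool(
  slide=[
    [0.466, 0.299, 0],
    [0.466, 0.299, 0],
    [0.466, 0.299, 0],
    [0.466, 0.299, 0],
    [0.466, 0.299, 0],
  ],
  rot=[
    [0, 0, 0.1226],
    [0, 0, 0.1226],
    [0, 0, 0.1226],
    [0, 0, 0.1226],
    [0, 0, 0.1226],
  ],
  claw=[60, 60, 60, 60, 60],
)

```text
time: 9.28
tool_pos: [499.4, 377.8, 189.3]
tcp_rot: [-3.142, 0.0, 1.576]
contact_force: [-0.7, -0.3, 0.8]
grip_width: 59.8
```

```bash
python3 go.py 499.8,379.5,120,1.5708 499.8,379.5,43,1.5708
```

```text
t 9.28 pos [499.4 377.8 189.3] rpy [-3.1415e+00  3.0000e-04  1.5762e+00] F [-0.7 -0.3  0.8] w 59.8 q [ 0.53  0.56  1.28 -0.    1.3   0.52]
slide [0.0084, 0.0021, 0.3466] rot [-0.0, 0.0001, 0.0017]
slide [0.0085, 0.0021, 0.7316] rot [-0.0, 0.0001, 0.0017]
```

The crop shows the tall amber vial with its top at (258,210), as projected (256,208), and the narrow one in front of it. I'll go down and grip.

Call:
servo_tool(
  slide=[
    [0.0085, 0.002, 0.2],
    [0.0085, 0.002, 0.45],
    [0.0085, 0.002, 0.65],
    [0.0085, 0.002, 0.73],
    [0.0085, 0.002, 0.73],
  ],
  rot=[
    [0, 0, 0.0017],
    [0, 0, 0.0017],
    [0, 0, 0.0017],
    [0, 0, 0.0017],
    [0, 0, 0.0017],
  ],
  claw=[60, 60, 60, 60, 60],
)

```text
time: 9.9
tool_pos: [499.7, 380.3, 43.1]
tcp_rot: [-3.141, 0.0, 1.57]
contact_force: [0.5, -0.7, 1.4]
grip_width: 59.7
```

Call:
servo_tool(
  slide=[
    [0, 0, 0],
    [0, 0, 0],
    [0, 0, 0],
    [0, 0, 0],
    [0, 0, 0],
  ],
  rot=[
    [0, 0, 0],
    [0, 0, 0],
    [0, 0, 0],
    [0, 0, 0],
    [0, 0, 0],
  ],
  claw=[45, 38, 33, 31, 31],
)

```text
time: 10.52
tool_pos: [500.1, 381.2, 44.2]
tcp_rot: [3.14, -0.001, 1.57]
contact_force: [-1.0, 0.6, 6.4]
grip_width: 35.3
```

```bash
python3 go.py
```

```text
t 10.53 pos [500.1 381.2  44.2] rpy [ 3.1401e+00 -9.0000e-04  1.5702e+00] F [-1.   0.6  6.4] w 35.3 q [0.53 0.71 1.43 0.   1.   0.53]
```

Call:
servo_tool(
  slide=[
    [0, 0, -0.1],
    [0, 0, -0.35],
    [0, 0, -0.6],
    [0, 0, -0.78],
    [0, 0, -0.78],
  ],
  rot=[
    [0, 0, 0],
    [0, 0, 0],
    [0, 0, 0],
    [0, 0, 0],
    [0, 0, 0],
  ],
  claw=[31, 31, 31, 31, 31],
)

```text
time: 11.15
tool_pos: [500.9, 381.7, 202.7]
tcp_rot: [3.136, -0.004, 1.57]
contact_force: [0.1, 0.6, -0.3]
grip_width: 35.3
```

```bash
python3 go.py 505,200,200,1.5708
```

```text
t 11.15 pos [500.9 381.7 202.7] rpy [ 3.1358 -0.0035  1.5702] F [ 0.1  0.6 -0.3] w 35.3 q [0.53 0.55 1.26 0.   1.33 0.53]
slide [-0.9086, 0.0211, 0.0103] rot [0.0019, -0.0011, -0.0002]
```

Call:
servo_tool(
  slide=[
    [-0.2, 0.02, 0.01],
    [-0.5, 0.02, 0.01],
    [-0.75, 0.02, 0.01],
    [-0.91, 0.02, 0.01],
    [-0.91, 0.02, 0.01],
  ],
  rot=[
    [0.002, -0.001, 0],
    [0.002, -0.001, 0],
    [0.002, -0.001, 0],
    [0.002, -0.001, 0],
    [0.002, -0.001, 0],
  ],
  claw=[31, 31, 31, 31, 31],
)

```text
time: 11.78
tool_pos: [503.0, 196.8, 196.0]
tcp_rot: [-3.133, 0.004, 1.567]
contact_force: [-0.5, 0.3, 0.2]
grip_width: 35.5
```

```bash
python3 go.py 530,40,200,1.5708
```

```text
t 11.78 pos [503.  196.8 196. ] rpy [-3.1331  0.0039  1.5669] F [-0.5  0.3  0.2] w 35.5 q [ 0.23  0.4   1.52 -0.    1.23  0.24]
slide [-0.7834, 0.138, -0.018] rot [-0.0027, 0.0012, -0.0012]
```

Call:
servo_tool(
  slide=[
    [-0.25, 0.04, 0],
    [-0.5, 0.09, 0],
    [-0.7, 0.13, 0],
    [-0.78, 0.138, 0],
    [-0.78, 0.138, 0],
  ],
  rot=[
    [0, 0, 0],
    [0, 0, 0],
    [0, 0, 0],
    [0, 0, 0],
    [0, 0, 0],
  ],
  claw=[31, 31, 31, 31, 31],
)

```text
time: 12.4
tool_pos: [530.8, 43.1, 196.8]
tcp_rot: [-3.134, 0.003, 1.569]
contact_force: [-0.1, 0.3, -1.2]
grip_width: 35.5
```

```bash
python3 go.py 546.3,-52.2,185,1.5708
```

```text
t 12.4 pos [530.8  43.1 196.8] rpy [-3.1343e+00  2.5000e-03  1.5691e+00] F [-0.1  0.3 -1.2] w 35.5 q [-0.06  0.39  1.54 -0.    1.22 -0.06]
slide [-0.4764, 0.0786, 0.0598] rot [-0.0023, 0.0008, -0.0005]
```

Call:
servo_tool(
  slide=[
    [-0.2, 0.03, 0.02],
    [-0.4, 0.06, 0.04],
    [-0.476, 0.079, 0.06],
    [-0.476, 0.079, 0.06],
    [-0.476, 0.079, 0.06],
  ],
  rot=[
    [-0.0023, 0.0008, 0],
    [-0.0023, 0.0008, 0],
    [-0.0023, 0.0008, 0],
    [-0.0023, 0.0008, 0],
    [-0.0023, 0.0008, 0],
  ],
  claw=[31, 31, 31, 31, 31],
)

```text
time: 13.02
tool_pos: [546.5, -50.8, 185.6]
tcp_rot: [3.141, -0.0, 1.571]
contact_force: [-0.7, -0.6, 0.3]
grip_width: 35.3
```

```bash
python3 - <<'E'
from go import *
plan((546.3,-52.2,160,1.5708))
s=capture("side");o=get_obs()["tool_pos"]; rim=o-[0,0,42]
print("rim pred side px",np.round((proj(s,[rim,rim+[0,0,86],[546.3,-52.2,100],[546.3,-52.2,60]])-[220,110])*5))
x=s["frame"][110:230,220:370]
cv2.imwrite("pics/c6.png",cv2.resize(x,(750,600),interpolation=cv2.INTER_CUBIC)[:,:,::-1])
t=capture("top");C=cloud(t,np.ones((384,512),bool))
for m in silhouettes("tall_vial","side")[:2]: print(m["box"],m["confidence"])
E
```

```text
t 13.03 pos [546.5 -50.8 185.6] rpy [ 3.1409e+00 -1.0000e-04  1.5714e+00] F [-0.7 -0.6  0.3] w 35.3 q [-0.23  0.42  1.52  0.    1.2  -0.23]
slide [-0.0073, -0.0011, 0.1281] rot [0.0002, -0.0, 0.0002]
rim pred side px [[327. 369.]
 [332. 175.]
 [325. 464.]
 [323. 547.]]
[317.1, 179.2, 329.3, 212.4] 0.9
[276.9, 141.4, 296.9, 189.6] 0.63
```

View pics/c6.png

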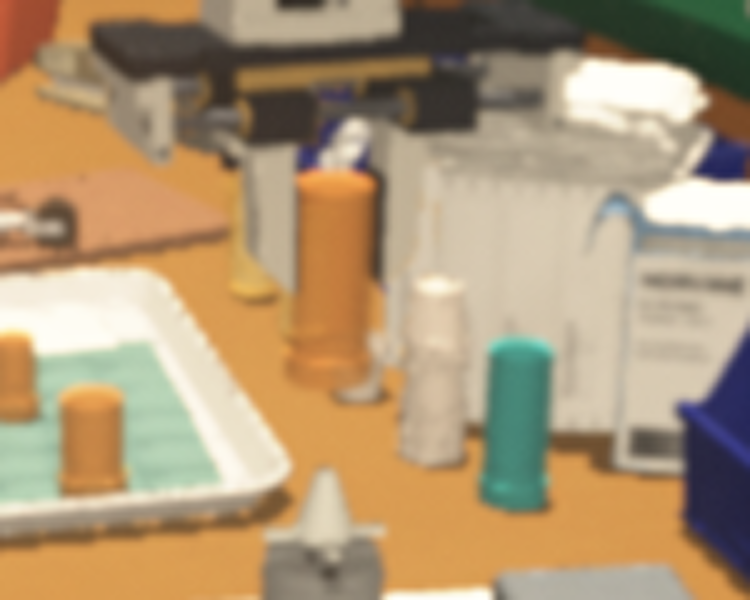

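The crop shows the upright vial with its rim at (328,372), directly above the nozzle tip at (325,468). I'll descend in stages.

Call:
servo_tool(
  slide=[
    [-0.005, 0, 0.1],
    [-0.005, 0, 0.2],
    [-0.005, 0, 0.29],
    [-0.005, 0, 0.33],
    [-0.005, 0, 0.33],
  ],
  rot=[
    [0, 0, 0],
    [0, 0, 0],
    [0, 0, 0],
    [0, 0, 0],
    [0, 0, 0],
  ],
  claw=[31, 31, 31, 31, 31],
)

```text
time: 13.8
tool_pos: [546.6, -53.1, 119.5]
tcp_rot: [3.141, 0.0, 1.57]
contact_force: [0.5, -0.3, -0.9]
grip_width: 35.2
```

```bash
python3 go.py
```

```text
t 13.8 pos [546.6 -53.1 119.5] rpy [3.1411e+00 3.0000e-04 1.5704e+00] F [ 0.5 -0.3 -0.9] w 35.2 q [-0.24  0.49  1.61 -0.    1.04 -0.24]
```

Now down 14 mm slowly (to TCP ≈ 105.5), short of the seat.

Call:
servo_tool(
  slide=[
    [0, 0, 0.02],
    [0, 0, 0.04],
    [0, 0, 0.055],
    [0, 0, 0.07],
    [0, 0, 0.07],
  ],
  rot=[
    [0, 0, 0],
    [0, 0, 0],
    [0, 0, 0],
    [0, 0, 0],
    [0, 0, 0],
  ],
  claw=[31, 31, 31, 31, 31],
)

```text
time: 14.42
tool_pos: [547.3, -53.6, 106.2]
tcp_rot: [3.139, 0.001, 1.57]
contact_force: [-0.7, 0.8, 6.7]
grip_width: 35.2
```

```bash
python3 go.py
```

```text
t 14.43 pos [547.3 -53.6 106.2] rpy [3.1389e+00 9.0000e-04 1.5700e+00] F [-0.7  0.8  6.7] w 35.2 q [-0.24  0.51  1.62 -0.    1.01 -0.24]
```

The 6.7 N matches the spring at about 7.4 mm, so the seat is roughly 4.5 mm further.

Call:
servo_tool(
  slide=[
    [0, 0, 0.007],
    [0, 0, 0.014],
    [0, 0, 0.02],
    [0, 0, 0.02],
    [0, 0, 0.02],
  ],
  rot=[
    [0, 0, 0],
    [0, 0, 0],
    [0, 0, 0],
    [0, 0, 0],
    [0, 0, 0],
  ],
  claw=[31, 31, 31, 31, 31],
)

```text
time: 15.05
tool_pos: [547.3, -53.6, 102.7]
tcp_rot: [3.139, 0.001, 1.57]
contact_force: [-1.3, 0.8, 8.3]
grip_width: 35.6
```

Call:
servo_tool(
  slide=[
    [0, 0, 0.003],
    [0, 0, 0.005],
    [0, 0, 0.005],
    [0, 0, 0.005],
  ],
  rot=[
    [0, 0, 0],
    [0, 0, 0],
    [0, 0, 0],
    [0, 0, 0],
  ],
  claw=[31, 31, 31, 31],
)

```text
time: 15.55
tool_pos: [547.3, -53.7, 102.5]
tcp_rot: [3.138, 0.001, 1.57]
contact_force: [-2.8, 0.5, 14.9]
grip_width: 35.5
```

```bash
python3 go.py
```

```text
t 15.55 pos [547.3 -53.7 102.5] rpy [3.1382e+00 1.2000e-03 1.5700e+00] F [-2.8  0.5 14.9] w 35.5 q [-0.24  0.51  1.63 -0.    1.   -0.24]
```

It's hit the hard stop: the force rose 6.6 N for 0.2 mm. A little more push centres the margin.

Call:
servo_tool(
  slide=[
    [0, 0, 0.002],
    [0, 0, 0.004],
    [0, 0, 0.004],
    [0, 0, 0.004],
    [0, 0, 0.004],
  ],
  rot=[
    [0, 0, 0],
    [0, 0, 0],
    [0, 0, 0],
    [0, 0, 0],
    [0, 0, 0],
  ],
  claw=[31, 31, 31, 31, 31],
)

```text
time: 16.18
tool_pos: [547.4, -53.7, 102.4]
tcp_rot: [3.138, 0.001, 1.57]
contact_force: [-4.9, 0.9, 19.8]
grip_width: 35.6
```

```bash
python3 - <<'E'
from go import *
for i in range(4):
    s=capture("side");plan()
o=get_obs()["tool_pos"]
x=s["frame"][140:260,220:370]
cv2.imwrite("pics/c7.png",cv2.resize(x,(750,600),interpolation=cv2.INTER_CUBIC)[:,:,::-1])
print(np.round((proj(s,[[546.5,-52.3,60],[546.5,-52.3,146],[478,288,52],[495,168,58]])-[220,140])*5))
E
```

```text
t 16.23 pos [547.4 -53.7 102.4] rpy [3.1377e+00 1.4000e-03 1.5701e+00] F [-4.6  1.4 20.4] w 35.7 q [-0.24  0.51  1.63 -0.    1.   -0.24]
t 16.27 pos [547.4 -53.7 102.4] rpy [3.1377e+00 1.4000e-03 1.5701e+00] F [-5.9  1.6 20.8] w 35.2 q [-0.24  0.51  1.63 -0.    1.   -0.24]
t 16.32 pos [547.4 -53.7 102.4] rpy [3.1377e+00 1.4000e-03 1.5701e+00] F [-6.   0.3 20. ] w 35.7 q [-0.24  0.51  1.63 -0.    1.   -0.24]
t 16.38 pos [547.4 -53.7 102.4] rpy [3.1377e+00 1.4000e-03 1.5701e+00] F [-5.   1.2 20.4] w 35.4 q [-0.24  0.51  1.63 -0.    1.   -0.24]
[[324. 397.]
 [328. 216.]
 [ 12. 181.]
 [ 90. 240.]]
```

View pics/c7.png

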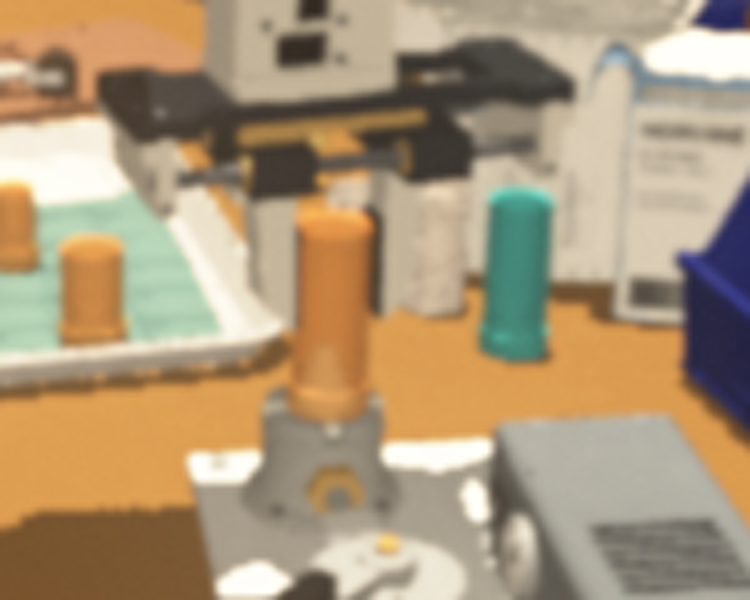

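The vial's rim (330,410) is on the ring with the plunger sunk, both other vials are standing, and the push holds steady at about 20 N. I'll hand in.

```bash
python3 -c "
from plant import *
print(close_job())"
```

```text
the job is handed in; nothing more can be done
None
```

I turned the valve lever to half open first, then pressed the tall amber vial mouth down onto the seat ring. I handed the job in at about 16.4 s, with the arm still gripping and pushing.

- **Lever:** after I released it, the camera put it at 45–46° against the station's front; two ways of measuring it differed by about 1°. The picture showed it midway along the disc marks. I did not re-measure it after the press.
- **Seating:** the force followed the spring, at 6.7 N and then 8.3 N. It then rose to 14.9 N over only 0.2 mm of travel, which is the hard stop. The last picture shows the rim on the ring and the plunger sunk.
- **Push:** it held at 20–21 N, about 11 N beyond the spring's 9 N, with a sideways force of about 5 N along −x.
- **Other vials:** the short and narrow vials were still standing in place, and I never touched the turquoise and pink look-alikes.
- **Checks that failed or disagreed:** the first lever check failed because the arm hid the station, so I repeated it later. The trained network placed the seat about 4 mm from where the depth data did. I used the depth value, and the fit confirmed it.

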